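Load the centrifuge bucket inserts

ROBOT

A 6-joint arm with a two-finger parallel gripper is mounted at the origin on the work surface. World frame = base frame: x ahead of the robot, y to its left, z up, the work surface at z = 0. Lengths are in m, angles in rad, forces in N, time in s.
With the tool pointing down it reaches from about 0.35 to 0.875 m from the base axis. Payload 4.2 kg.
Tool frame: the origin (TCP) lies midway between the tips of the shut fingers; the grasp point (between the pads) lies 19 mm behind it; z points along the fingers, y is the line along which they close (so a half turn about z gives the same grasp; the last joint's range is limited). The gripper opens to 85 mm and grips with 20 to 120 N. Pads are 22 mm wide; open, the fingers measure 114 mm over their backs; the gripper's body (76 mm by 85 mm) begins 54 mm behind the grasp point. The pads swing forward as they close: fully open they stand 13 mm farther back than shut.
Start: joints at [1.382, 0.385, 0.008, 0, -1.194, -0.259], TCP at [0.271, 0.563, 0.231] pointing down, gripper open.
Joint ranges: [-3.14, 3.14], [-1.21, 2.06], [-1.07, 1.41], [-3.16, 2.05], [-2.99, -0.16], [-3.1, 3.1]. Speed limits (rad/s): [2.79, 2.79, 3.14, 3.14, 3.14, 3.14].

INTERFACE

Orientations are given as [roll, pitch, yaw] about the fixed x, y, z axes, in that order (R = Rz(yaw) Ry(pitch) Rx(roll)).
In Python, from bench import manip gives the robot as it stands.
- The arm moves only by the tool drive_tool, never from a script. Its arguments are lists of equal length, an entry for each row: "turn": the turn, a rotation vector about the tool's x, y, z in units of 4 degrees (1.0 is 4 degrees), a list of three; "slide": the shift along the tool's x, y, z in units of 0.06 m (1.0 is 0.06 m), a list of three; "fingers": the closure in counts, from 0 (fully open) to 255 (shut). In form: {"turn": [[rx, ry, rz], ...], "slide": [[x, y, z], ...], "fingers": [fingers, ...]}. A call has 1 to 5 rows; each row shifts and turns the commanded pose from where the row before left it, along the tool's axes as they then stand; what a row does not reach is not made up. A row lasts 1/8 s, in which the tool goes at most 62.5 mm and 10.7 degrees, less where a joint would pass 70% of its speed; a pose out of reach is approached as far as the arm can. A call with a number of a shift or a turn outside -1 to 1 is refused whole. A call with a gripper value outside its range is refused whole. The fingers move at their own pace and stop on an object; "force" is the grip in N (left out, the last holds). Time passes only in rows, so rows that do not move let the fingers close. It gives the time, the measured TCP pose, the force, the opening and the grip force at its end, in the units of the state.
- manip.observe(): the state, without advancing time (a new reading comes with each control period).
- manip.snapshot(name): name is "side" or "top"; returns the picture (420x560x3 uint8, red, green, blue); there is no depth.
- manip.camera_model(name): a dict with "intrinsics" (3x3 intrinsics, pixels), "R" (3x3) and "t" (3): a world point X has camera coordinates R X + t. Camera axes: x right, y down, z forward; pixel columns grow to the right and rows downward; lengths in m; the calibration is good to about 2 mm. A picture is of the moment at which its call begins. camera_model takes no time and is no camera call.
- manip.sign_off(): hands the job in; it is judged then, once.
The state is a dict: "time_s": time; "joints": joint angles; "qd": joint speeds; "tau": joint torques, N m; "position": TCP position; "tool_rot": TCP orientation; "ft_force": force on the tool from outside, world axes, zero at the start; "wrist_torque": the same for the moment, N m; "gripper_width": opening from 0.0 (shut) to 1.0 (fully open); "finger_force": force on a finger pad.
Only numpy, scipy, OpenCV 4.12 (cv2) and the standard library are available. Lean on these libraries where they do the work, as an engineer would, in place of code of your own. Each camera call takes 0.05 s, during which the arm holds its last target. There are 200 camera calls.

TASK

Load the bucket inserts for the next centrifuge run: stand each of the four capped containers in the insert whose recess matches its shape and size (large round bottle, slim round tube, square bottle, flat oblong flask), upright and right down on the recess floor. Keep the containers upright all the time and set them down rather than dropping them. Leave the tip box and the timer where they are.

Things in the scene. Friction and masses are not known exactly. Their poses are not given: they have to be found in the camera images.
- bottle_round: Large round bottle. White plastic with a round grey screw cap, capped shut, standing upright on the bench at the start. Cylinder 58 mm in diameter with straight sides up to 68 mm, then a shoulder and a cap 38 mm in diameter; 90 mm tall overall, 140 to 260 g. Origin: centre of its underside, z up. 
- tube: Slim round flat-bottomed tube. White plastic with a round grey screw cap, capped shut, standing upright on the bench at the start. 30 mm in diameter over its whole height, cap (from 74 mm up) as wide as the tube; 90 mm tall overall, 40 to 80 g. Origin: centre of its underside, z up. 
- bottle_square: Square bottle. White plastic with a round grey screw cap, capped shut, standing upright on the bench at the start. 46 x 46 mm across its flats, straight sides up to 70 mm, then a cap 32 mm in diameter; 90 mm tall overall, 105 to 195 g. Origin: centre of its underside, z up. x and y are normal to its sides.
- flask: Flat oblong flask. White plastic with a round grey screw cap, capped shut, standing upright on the bench at the start. 70 mm long (along its x) and 34 mm thick (along its y), straight sides up to 70 mm, then a cap 28 mm in diameter; 90 mm tall overall, 110 to 210 g. Origin: centre of its underside, z up. 
- insert_large_round: Bucket insert with the large round recess, for the round bottle: outside diameter 88 mm, recess 76 mm in diameter. Light grey open tray with a darker grey floor, 24 mm high, floor 6 mm above the bench, walls 6 mm thick, fixed to the bench (it does not move). Origin: centre of its underside at bench level, z up. 
- insert_small_round: Bucket insert with the small round recess, for the slim tube: outside diameter 60 mm, recess 48 mm in diameter. Light grey open tray with a darker grey floor, 24 mm high, floor 6 mm above the bench, walls 6 mm thick, fixed to the bench (it does not move). Origin: centre of its underside at bench level, z up. 
- insert_square: Bucket insert with the square recess, for the square bottle: outside 76 x 76 mm, recess 64 x 64 mm. Light grey open tray with a darker grey floor, 24 mm high, floor 6 mm above the bench, walls 6 mm thick, fixed to the bench (it does not move). Origin: centre of its underside at bench level, z up. x and y are normal to its walls.
- insert_oblong: Bucket insert with the oblong recess, for the flat flask: outside 100 mm along its x and 64 mm along its y, recess 88 x 52 mm. Light grey open tray with a darker grey floor, 24 mm high, floor 6 mm above the bench, walls 6 mm thick, fixed to the bench (it does not move). Origin: centre of its underside at bench level, z up. 
- tip_box: Bystander: pipette tip box, clear with a blue top full of white tips, 80 x 120 x 58 mm, 350 g, to the robot's left of the work. Origin: centre of its underside. Leave it where it is.
- timer: Bystander: small white lab timer with a display and three buttons, lying flat, 60 x 75 x 18 mm, to the robot's right of the work. Origin: centre of its underside. Leave it where it is.
Things that resemble listed ones, but are neither listed nor needed, are in the scene too. Leave any pink look-alike of the insert_large_round alone.

How it is judged:
At the end, for the whole second after the job is handed in: Each of the four containers stands in its own matching insert: centre within 14 mm horizontally of the insert's centre, underside on the recess floor (less than 10 mm above the insert's underside; the floor is at 6 mm), upright within 0.12 rad, released and at rest (horizontal distance between bottle_round and insert_large_round below 0.014 m and z of bottle_round in the frame of insert_large_round below 0.01 m and angle between each of bottle_round, tube, bottle_square, flask's own z axis and vertical below 0.12 rad and linear speed of each of bottle_round, tube, bottle_square, flask below 0.02 m/s and angular speed of each of bottle_round, tube, bottle_square, flask below 0.2 rad/s and horizontal distance between tube and insert_small_round below 0.014 m and z of tube in the frame of insert_small_round below 0.01 m and horizontal distance between bottle_square and insert_square below 0.014 m and z of bottle_square in the frame of insert_square below 0.01 m and horizontal distance between flask and insert_oblong below 0.014 m and z of flask in the frame of insert_oblong below 0.01 m); the robot touches nothing.
It fails at once if a container tipped more than 40 degrees from upright (angle between any of bottle_round, tube, bottle_square, flask's own z axis and vertical above 0.7 rad).
It fails at once if a container dropped: let go with its base more than 50 mm above the bench ((height (world z) of bottle_round above 0.05 m and contact force between bottle_round and anything else below 0.02 N) or (height (world z) of tube above 0.05 m and contact force between tube and anything else below 0.02 N) or (height (world z) of bottle_square above 0.05 m and contact force between bottle_square and anything else below 0.02 N) or (height (world z) of flask above 0.05 m and contact force between flask and anything else below 0.02 N)).
It fails at once if the tip box pushed more than 25 mm (distance of tip_box from where it was at the start of the episode above 0.025 m).
It fails at once if the timer pushed more than 25 mm (distance of timer from where it was at the start of the episode above 0.025 m).
It also fails if it takes over 112 s, if anything falls off the work surface, if the arm or the gripper's body presses on something with over 40 N, if the wrist force passes 120 N, or if a joint passes its speed limit or range.

## Working session

There is one attempt and no reset: what is moved stays moved. The work goes in short steps, Python scripts to look and compute and a tool call to move; the robot and the scene stay as the last step left them, time stands still between calls to the robot, and variables do not carry over. Pictures are saved under pics/ and viewed, at most 14 in all, crops included, and the job is handed in when it is done.

Besides the shell and the picture viewer there is one more tool, called after "Emit:" by a JSON object that holds its "method" and its "body", one argument or row to a line. drive_tool: Moves the arm, as the interface text tells. Shifts and turns lie within -1 to 1; 1 stands for 0.06 m of shift or 4 degrees of turn. Its arguments: {"type":"object","properties":{"turn":{"type":"array","items":{"type":"array","items":{"type":"number"}}},"slide":{"type":"array","items":{"type":"array","items":{"type":"number"}}},"fingers":{"type":"array","items":{"type":"number"}},"force":{"type":"number"}},"required":["turn","slide","fingers"]}

```bash
mkdir -p pics
python3 - <<'E'
from bench import manip
import cv2
for n in("top","side"):
    im=manip.snapshot(n); cv2.imwrite(f"pics/{n}0.png",im[:,:,::-1])
    c=manip.camera_model(n); print(n,c["intrinsics"],c["R"],c["t"])
print(manip.observe())
E
```

```text
top [[404.2812749    0.         277.56666409]
 [  0.         404.2812749  204.69101594]
 [  0.           0.           1.        ]] [[-1.36385175e-02 -9.99905025e-01 -1.98271632e-03]
 [-9.96003057e-01  1.37602923e-02 -8.82528480e-02]
 [ 8.82717490e-02  7.71153510e-04 -9.96096132e-01]] [0.02418263 0.57099177 1.03647175]
side [[493.20280844   0.         277.08264429]
 [  0.         493.20280844 217.06287405]
 [  0.           0.           1.        ]] [[ 0.97006173 -0.24255043  0.012228  ]
 [-0.14687096 -0.62600933 -0.7658598 ]
 [ 0.19341447  0.74113535 -0.64289131]] [-0.5441514   0.11731476  1.04871191]
{'time_s': 0.1, 'joints': array([ 1.38158475e+00,  3.85463939e-01,  6.80396524e-03, -4.09109695e-04,
       -1.19397065e+00, -2.58591863e-01]), 'qd': array([-0.00222344, -0.00055595,  0.00406111,  0.00403824,  0.00030171,
       -0.00130337]), 'tau': array([ 5.35124201e-06, -3.93322849e+01,  1.88927454e+01,  4.19793472e+00,
       -2.64512324e-03,  5.33217246e-06]), 'position': array([0.27039212, 0.56293627, 0.23036052]), 'tool_rot': array([ 3.13972211e+00, -1.01581701e-04, -4.47954235e-01]), 'ft_force': array([ 0.25734722, -0.00862312,  0.45674696]), 'wrist_torque': array([0.03590313, 0.02373362, 0.0096721 ]), 'finger_force': 0.0, 'gripper_width': 1.000036309989398}
```

View pics/top0.png

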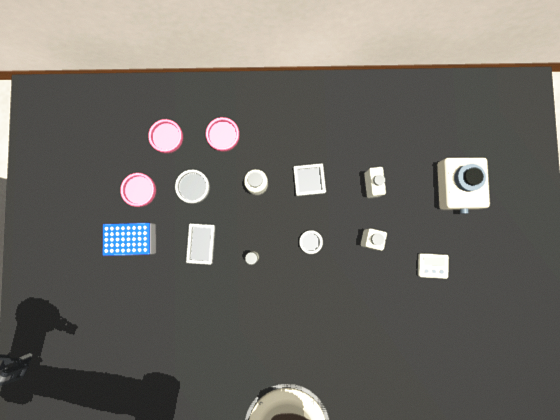

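View pics/side0.png

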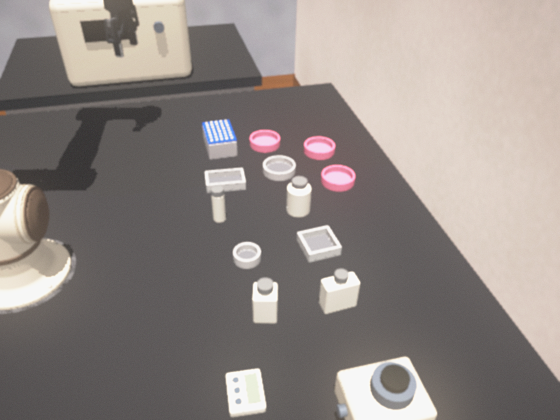

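The top view shows the inserts at (192,186) large round grey, (200,244) oblong, (310,180) square and (311,242) small round. The containers are the round bottle (256,181), tube (251,257), flask (375,182) and square bottle (375,239). Candidates for the large round insert are the pink rings at (166,136), (222,134) and (138,190) and the grey one at (192,186). The grey one fits, because the insert is described as light grey with a darker floor and the pink ones are to be left alone.

```bash
cat > h.py <<'E'
from bench import manip
import numpy as np, cv2
def ray(cam,uv,z):
    c=manip.camera_model(cam);K,R,t=map(np.array,(c["intrinsics"],c["R"],c["t"]))
    C=-R.T@t; d=R.T@np.linalg.inv(K)@np.array([uv[0],uv[1],1.])
    return (C+d*(z-C[2])/d[2])[:2]
E
python3 - <<'E'
from h import *
im=cv2.imread("pics/top0.png"); hsv=cv2.cvtColor(im,cv2.COLOR_BGR2HSV)
m=((hsv[...,2]>75)&(hsv[...,1]<70)).astype(np.uint8)*255
cs,_=cv2.findContours(m,cv2.RETR_EXTERNAL,cv2.CHAIN_APPROX_NONE)
c=manip.camera_model("top");print("C",-np.array(c["R"]).T@c["t"])
for k in cs:
    if cv2.contourArea(k)<60: continue
    (u,v),_r=cv2.minEnclosingCircle(k)
    if not(95<u<460 and 100<v<290): continue
    for z in(.024,.07,.09):
        P=np.array([ray("top",p,z) for p in k[:,0,:]],np.float32)
        r=cv2.minAreaRect(P*1000); print(int(u),int(v),z,np.round(r[0]),np.round(r[1]),round(r[2],1))
sx=cv2.resize(im[155:275,170:400],None,fx=3.4,fy=3.4,interpolation=cv2.INTER_CUBIC);cv2.imwrite("pics/crop.png",sx)
E
```

```text
C [0.47754819 0.01552404 1.0828651 ]
281 244 0.024 [488.  12.] [1512.  914.] 89.3Traceback (most recent call last):
  File "<stdin>", line 11, in <module>
  File "h.py", line 4, in ray
    c=manip.camera_model(cam);K,R,t=map(np.array,(c["intrinsics"],c["R"],c["t"]))
ValueError: time passes only in moves, steps and waits
```

```bash
cat > h.py <<'E'
from bench import manip
import numpy as np, cv2
CAM={n:manip.camera_model(n) for n in("top","side")}
def ray(cam,uv,z):
    c=CAM[cam];K,R,t=map(np.array,(c["intrinsics"],c["R"],c["t"]))
    C=-R.T@t; uv=np.atleast_2d(uv); d=np.c_[uv,np.ones(len(uv))]@np.linalg.inv(K).T@R
    return (C+d*((z-C[2])/d[:,2])[:,None])[:,:2]
E
python3 - <<'E'
from h import *
im=cv2.imread("pics/top0.png"); hsv=cv2.cvtColor(im,cv2.COLOR_BGR2HSV)
m=((hsv[...,2]>75)&(hsv[...,1]<70)).astype(np.uint8)*255
m[:155]=0;m[280:]=0;m[:,:170]=0;m[:,405:]=0
cs,_=cv2.findContours(m,cv2.RETR_EXTERNAL,cv2.CHAIN_APPROX_NONE)
for k in cs:
    if cv2.contourArea(k)<60: continue
    (u,v),_r=cv2.minEnclosingCircle(k)
    for z in(.024,.07,.09):
        r=cv2.minAreaRect((ray("top",k[:,0,:],z)*1000).astype(np.float32)); print(int(u),int(v),z,np.round(r[0]),np.round(r[1]),round(r[2],1))
sx=cv2.resize(im[155:275,170:400],None,fx=3.4,fy=3.4,interpolation=cv2.INTER_CUBIC);cv2.imwrite("pics/crop.png",sx)
E
```

```text
287 217 0.024 [541.  -8.] [622. 326.] 89.2
287 217 0.07 [538.  -7.] [595. 312.] 89.2
287 217 0.09 [537.  -7.] [583. 305.] 89.2
```

View pics/crop.png

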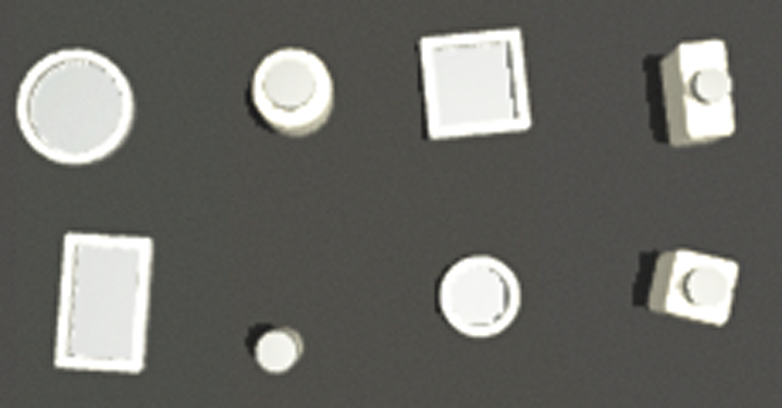

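The crop confirms it: the grey ring at crop (75,106) is the large round insert, with no pink nearby. Cap, top-face and side shading are distinguishable. Next I'll measure with better thresholds.

```bash
cat >> h.py <<'E'
def blobs(m,cam,z,amin=60):
    cs,_=cv2.findContours(m.astype(np.uint8),cv2.RETR_EXTERNAL,cv2.CHAIN_APPROX_NONE)
    for k in cs:
        if cv2.contourArea(k)<amin: continue
        (u,v),_r=cv2.minEnclosingCircle(k); P=(ray(cam,k[:,0,:],z)*1000).astype(np.float32)
        r=cv2.minAreaRect(P); (c,rad)=cv2.minEnclosingCircle(P)
        print(int(u),int(v),z,"rect",np.round(r[0]),np.round(r[1]),round(r[2],1),"circ",np.round(c),round(rad,1))
E
python3 - <<'E'
from h import *
im=cv2.imread("pics/top0.png"); g=im[...,0].astype(int)
roi=np.zeros(g.shape,bool);roi[157:273,172:398]=1
print("bench",g[210,280],"cap",im[180,254],"white",im[190,256],im[168,374],im[190,376],"side",im[185,368],"sqtop",im[232,372],"tube",im[258,251],"capF",im[180,379])
print("all z=.024");blobs(roi&(g>130),"top",.024)
for t in(215,235): print("top face",t);blobs(roi&(g>t),"top",.07)
print("tube top .09");blobs(roi&(g>190),"top",.09)
def cap(g,t0,t1,z):blobs(roi&(g>t0)&(g<t1),"top",z,25)
print("caps");cap(g,180,222,.09)
E
```

```text
bench 72 cap [230 237 236] white [255 255 255] [255 255 255] [255 255 255] side [134 150 154] sqtop [255 255 255] tube [235 241 241] capF [234 240 241]
all z=.024
251 257 0.024 rect [435.  85.] [29. 35.] 44.2 circ [435.  86.] 18.2
310 241 0.024 rect [473. -69.] [61. 59.] 44.0 circ [473. -69.] 31.1
373 238 0.024 rect [ 479. -234.] [60. 51.] 75.2 circ [ 479. -233.] 36.5
200 243 0.024 rect [473. 220.] [ 69. 104.] 85.8 circ [473. 220.] 59.9
256 181 0.024 rect [634.  72.] [66. 60.] 44.2 circ [634.  73.] 33.8
191 186 0.024 rect [626. 242.] [90. 88.] 89.2 circ [624. 242.] 46.0
375 181 0.024 rect [ 629. -242.] [78. 50.] 5.0 circ [ 629. -242.] 43.2
309 178 0.024 rect [638. -69.] [81. 80.] 4.9 circ [639. -69.] 54.2
top face 215
251 258 0.07 rect [435.  84.] [25. 24.] 44.6 circ [435.  84.] 13.4
310 241 0.07 rect [473. -65.] [52. 55.] 88.9 circ [473. -65.] 28.5
375 238 0.07 rect [ 478. -227.] [45. 46.] 75.8 circ [ 479. -228.] 29.4
200 243 0.07 rect [473. 211.] [62. 96.] 85.6 circ [473. 211.] 55.8
255 180 0.07 rect [630.  71.] [53. 54.] 89.4 circ [630.  72.] 28.5
191 186 0.07 rect [618. 233.] [84
[... 654 characters left out ...]
.] 19.2
309 179 0.07 rect [631. -65.] [74. 73.] 4.9 circ [632. -65.] 49.8
tube top .09
250 257 0.09 rect [436.  83.] [24. 24.] 89.2 circ [436.  83.] 13.7
310 241 0.09 rect [473. -64.] [54. 54.] 89.2 circ [474. -64.] 28.3
375 238 0.09 rect [ 478. -223.] [45. 46.] 75.4 circ [ 478. -223.] 29.4
200 243 0.09 rect [473. 207.] [62. 95.] 85.6 circ [473. 208.] 54.7
255 180 0.09 rect [625.  70.] [52. 55.] 89.4 circ [626.  70.] 28.8
191 186 0.09 rect [615. 229.] [82. 80.] 89.2 circ [615. 229.] 42.0
376 180 0.09 rect [ 621. -232.] [69. 34.] 3.7 circ [ 621. -231.] 36.6
309 179 0.09 rect [628. -63.] [74. 73.] 4.9 circ [628. -63.] 49.8
caps
191 185 0.09 rect [619. 235.] [57. 66.] 71.8 circ [616. 229.] 34.7
```

Emit:
{"method": "drive_tool", "body": {
  "turn": [
    [0,0,-1],
    [0,0,-1],
    [0,0,-1],
    [0,0,-1],
    [0,0,-1]
  ],
  "slide": [
    [0,0,0],
    [0,0,0],
    [0,0,0],
    [0,0,0],
    [0,0,0]
  ],
  "fingers": [0,0,0,0,0],
  "force": 60
}}

```text
time_s: 0.72
position: [0.2704, 0.5631, 0.2307]
tool_rot: [3.14, 0.0, -0.097]
ft_force: [-0.2, -0.6, -0.7]
gripper_width: 0.999
finger_force: 0.0
```

Emit:
{"method": "drive_tool", "body": {
  "turn": [
    [0,0,-0.7],
    [0,0,-0.7],
    [0,0,0],
    [0,0,0]
  ],
  "slide": [
    [0,0,0],
    [0,0,0],
    [0,0,0],
    [0,0,0]
  ],
  "fingers": [0,0,0,0]
}}

```text
time_s: 1.23
position: [0.2705, 0.5632, 0.231]
tool_rot: [3.141, 0.0, -0.002]
ft_force: [0.0, 0.0, 0.7]
gripper_width: 0.997
finger_force: 0.0
```

Emit:
{"method": "drive_tool", "body": {
  "turn": [
    [0,0,0],
    [0,0,0],
    [0,0,0],
    [0,0,0],
    [0,0,0]
  ],
  "slide": [
    [0.6,0.82,0],
    [0.6,0.82,0],
    [0.6,0.82,0],
    [0.6,0.82,0],
    [0.6,0.82,0]
  ],
  "fingers": [0,0,0,0,0]
}}

```text
time_s: 1.85
position: [0.4512, 0.3156, 0.2316]
tool_rot: [-3.141, -0.0, -0.001]
ft_force: [1.1, 0.7, 0.3]
gripper_width: 0.998
finger_force: 0.0
```

Emit:
{"method": "drive_tool", "body": {
  "turn": [
    [0,0,0],
    [0,0,0],
    [0,0,0],
    [0,0,0],
    [0,0,0]
  ],
  "slide": [
    [0.6,0.82,0],
    [0.6,0.82,0],
    [0.6,0.82,0],
    [0.6,0.82,0],
    [0.6,0.82,0]
  ],
  "fingers": [0,0,0,0,0]
}}

```text
time_s: 2.48
position: [0.6311, 0.0693, 0.2314]
tool_rot: [-3.141, -0.0, -0.001]
ft_force: [0.4, 0.4, 0.4]
gripper_width: 1.001
finger_force: 0.0
```

Emit:
{"method": "drive_tool", "body": {
  "turn": [
    [0,0,0],
    [0,0,0]
  ],
  "slide": [
    [0,0,0],
    [0,0,0]
  ],
  "fingers": [0,0]
}}

```text
time_s: 2.72
position: [0.6299, 0.0707, 0.2309]
tool_rot: [3.142, 0.001, -0.002]
ft_force: [0.4, -0.8, -0.5]
gripper_width: 1.002
finger_force: 0.0
```

Emit:
{"method": "drive_tool", "body": {
  "turn": [
    [0,0,0],
    [0,0,0],
    [0,0,0],
    [0,0,0],
    [0,0,0]
  ],
  "slide": [
    [0,0,0.8],
    [0,0,0.8],
    [0,0,0.7],
    [0,0,0.6],
    [0,0,0.48]
  ],
  "fingers": [0,0,0,0,0]
}}

```text
time_s: 3.35
position: [0.6291, 0.0727, 0.0274]
tool_rot: [3.141, 0.001, 0.001]
ft_force: [0.1, -0.6, -0.7]
gripper_width: 0.998
finger_force: 0.0
```

Emit:
{"method": "drive_tool", "body": {
  "turn": [
    [0,0,0],
    [0,0,0],
    [0,0,0],
    [0,0,0],
    [0,0,0]
  ],
  "slide": [
    [0,0,0],
    [0,0,0],
    [0,0,0],
    [0,0,0],
    [0,0,0]
  ],
  "fingers": [255,255,255,255,255],
  "force": 60
}}

```text
time_s: 3.98
position: [0.6307, 0.0716, 0.0299]
tool_rot: [-3.141, -0.002, -0.001]
ft_force: [-1.8, 2.8, 5.2]
gripper_width: 0.659
finger_force: 64.4
```

Emit:
{"method": "drive_tool", "body": {
  "turn": [
    [0,0,0],
    [0,0,0],
    [0,0,0],
    [0,0,0],
    [0,0,0]
  ],
  "slide": [
    [0,0,-0.3],
    [0,0,-0.5],
    [0,-0.4,0],
    [0,-0.7,0],
    [0,-0.7,0]
  ],
  "fingers": [255,255,255,255,255]
}}

```text
time_s: 4.6
position: [0.6295, 0.1804, 0.0759]
tool_rot: [3.141, 0.001, -0.002]
ft_force: [-0.0, 0.3, -2.5]
gripper_width: 0.661
finger_force: 64.2
```

Emit:
{"method": "drive_tool", "body": {
  "turn": [
    [0,0,0],
    [0,0,0],
    [0,0,0],
    [0,0,0]
  ],
  "slide": [
    [-0.09,-0.7,0],
    [0,-0.33,0],
    [0,0,0],
    [0,0,0]
  ],
  "fingers": [255,255,255,255]
}}

```text
time_s: 5.1
position: [0.6245, 0.2401, 0.0761]
tool_rot: [3.141, 0.001, -0.002]
ft_force: [-0.2, 0.7, -1.7]
gripper_width: 0.66
finger_force: 64.3
```

Run:
```python
from h import *
a=manip.snapshot("top");b=manip.snapshot("side")
cv2.imwrite("pics/top1.png",a[:,:,::-1]);cv2.imwrite("pics/side1.png",b[:,:,::-1])
cv2.imwrite("pics/c1.png",np.hstack([cv2.resize(a[130:260,140:290],None,fx=2.5,fy=2.5),cv2.resize(b[90:220,200:350],None,fx=2.5,fy=2.5)])[:,:,::-1])
print(manip.observe()["position"])
```

```text
[0.62479644 0.23960392 0.07631954]
```

View pics/c1.png

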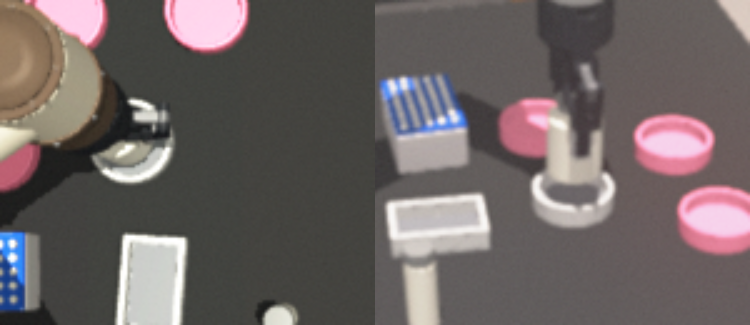

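The side crop shows the bottle held upright, centred over the grey ring (570,195 in the crop). Lowering it.

Emit:
{"method": "drive_tool", "body": {
  "turn": [
    [0,0,0],
    [0,0,0],
    [0,0,0],
    [0,0,0]
  ],
  "slide": [
    [0,0,0.35],
    [0,0,0.25],
    [0,0,0.09],
    [0,0,0]
  ],
  "fingers": [255,255,255,255]
}}

```text
time_s: 5.7
position: [0.6246, 0.2399, 0.0359]
tool_rot: [3.14, 0.001, -0.001]
ft_force: [-2.4, -1.4, 3.7]
gripper_width: 0.661
finger_force: 64.8
```

Emit:
{"method": "drive_tool", "body": {
  "turn": [
    [0,0,0],
    [0,0,0],
    [0,0,0],
    [0,0,0],
    [0,0,0]
  ],
  "slide": [
    [0,0,0],
    [0,0,0],
    [0,0,0],
    [0,0,0],
    [0,0,0]
  ],
  "fingers": [0,0,0,0,0]
}}

```text
time_s: 6.32
position: [0.6249, 0.2409, 0.0351]
tool_rot: [3.142, -0.0, -0.001]
ft_force: [0.3, -0.2, -0.2]
gripper_width: 1.0
finger_force: 0.0
```

Emit:
{"method": "drive_tool", "body": {
  "turn": [
    [0,0,0],
    [0,0,0],
    [0,0,0],
    [0,0,0]
  ],
  "slide": [
    [0,0,-0.4],
    [0,0,-0.8],
    [0,0,-0.8],
    [0,0,-0.6]
  ],
  "fingers": [0,0,0,0]
}}

```text
time_s: 6.82
position: [0.6253, 0.241, 0.1938]
tool_rot: [-3.14, -0.002, -0.001]
ft_force: [1.3, 0.1, -1.0]
gripper_width: 1.002
finger_force: 0.0
```

Emit:
{"method": "drive_tool", "body": {
  "turn": [
    [0,0,0],
    [0,0,0],
    [0,0,0],
    [0,0,0],
    [0,0,0]
  ],
  "slide": [
    [-0.63,0.52,0],
    [-0.63,0.53,0],
    [-0.63,0.53,0],
    [-0.63,0.53,0],
    [-0.63,0.52,0]
  ],
  "fingers": [0,0,0,0,0]
}}

```text
time_s: 7.45
position: [0.4344, 0.0822, 0.1912]
tool_rot: [-3.141, -0.001, -0.001]
ft_force: [-0.3, 0.3, -0.0]
gripper_width: 0.997
finger_force: 0.0
```

Emit:
{"method": "drive_tool", "body": {
  "turn": [
    [0,0,0],
    [0,0,0],
    [0,0,0],
    [0,0,0],
    [0,0,0]
  ],
  "slide": [
    [0,0,0],
    [0,0,0.8],
    [0,0,0.8],
    [0,0,0.7],
    [0,0,0.38]
  ],
  "fingers": [0,0,0,0,0]
}}

```text
time_s: 8.07
position: [0.4358, 0.0834, 0.0283]
tool_rot: [3.14, 0.002, -0.001]
ft_force: [0.2, 0.0, 0.6]
gripper_width: 1.001
finger_force: 0.0
```

Emit:
{"method": "drive_tool", "body": {
  "turn": [
    [0,0,0],
    [0,0,0],
    [0,0,0],
    [0,0,0],
    [0,0,0]
  ],
  "slide": [
    [0,0,0],
    [0,0,0],
    [0,0,0],
    [0,0,0],
    [0,0,0]
  ],
  "fingers": [255,255,255,255,255],
  "force": 40
}}

```text
time_s: 8.7
position: [0.4365, 0.0836, 0.0313]
tool_rot: [-3.14, -0.002, -0.001]
ft_force: [-0.8, 0.5, 6.2]
gripper_width: 0.341
finger_force: 40.2
```

Emit:
{"method": "drive_tool", "body": {
  "turn": [
    [0,0,0],
    [0,0,0],
    [0,0,0]
  ],
  "slide": [
    [0,0,0],
    [0,0,0],
    [0,0,0]
  ],
  "fingers": [255,255,255]
}}

```text
time_s: 9.07
position: [0.4365, 0.0837, 0.0313]
tool_rot: [-3.141, -0.002, -0.0]
ft_force: [0.6, 0.4, 6.6]
gripper_width: 0.344
finger_force: 40.3
```

Emit:
{"method": "drive_tool", "body": {
  "turn": [
    [0,0,0],
    [0,0,0],
    [0,0,0],
    [0,0,0],
    [0,0,0]
  ],
  "slide": [
    [0,0,-0.3],
    [0,0,-0.5],
    [0.12,0.4,0],
    [0.2,0.7,0],
    [0.2,0.7,0]
  ],
  "fingers": [255,255,255,255,255]
}}

```text
time_s: 9.7
position: [0.4668, -0.0257, 0.0785]
tool_rot: [-3.141, -0.0, -0.0]
ft_force: [1.0, 0.7, -1.0]
gripper_width: 0.34
finger_force: 40.0
```

Emit:
{"method": "drive_tool", "body": {
  "turn": [
    [0,0,0],
    [0,0,0],
    [0,0,0]
  ],
  "slide": [
    [0.1,0.53,0],
    [0,0.2,0],
    [0,0,0]
  ],
  "fingers": [255,255,255]
}}

```text
time_s: 10.07
position: [0.4722, -0.069, 0.0781]
tool_rot: [-3.142, 0.001, -0.002]
ft_force: [0.2, 0.2, 0.5]
gripper_width: 0.343
finger_force: 40.0
```

Run:
```python
from h import *
a=manip.snapshot("top");b=manip.snapshot("side")
cv2.imwrite("pics/c2.png",np.hstack([cv2.resize(a[150:280,170:350],None,fx=2.2,fy=2.2),cv2.resize(b[140:270,180:350],None,fx=2.2,fy=2.2)])[:,:,::-1])
print(manip.observe()["position"])
```

```text
[ 0.47249138 -0.06807565  0.07829053]
```

View pics/c2.png

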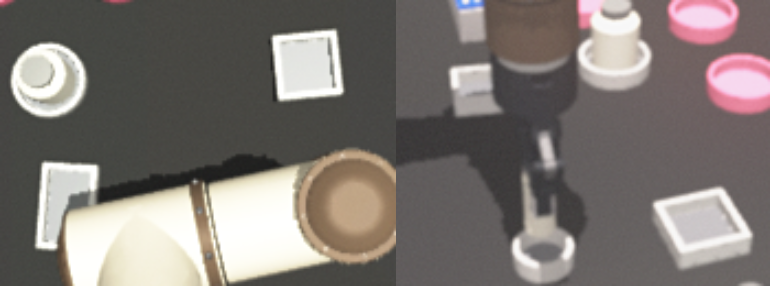

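The round bottle stands upright in its ring (38,75 in the crop, also visible in the side view). The tube is upright over the small ring (543,240 in the crop). Lowering it.

Emit:
{"method": "drive_tool", "body": {
  "turn": [
    [0,0,0],
    [0,0,0],
    [0,0,0],
    [0,0,0]
  ],
  "slide": [
    [0,0,0.35],
    [0,0,0.25],
    [0,0,0.09],
    [0,0,0]
  ],
  "fingers": [255,255,255,255]
}}

```text
time_s: 10.68
position: [0.4731, -0.0677, 0.0374]
tool_rot: [-3.142, -0.001, 0.001]
ft_force: [-0.1, -0.1, -1.2]
gripper_width: 0.342
finger_force: 39.8
```

Emit:
{"method": "drive_tool", "body": {
  "turn": [
    [0,0,0],
    [0,0,0],
    [0,0,0],
    [0,0,0],
    [0,0,0]
  ],
  "slide": [
    [0,0,0],
    [0,0,0],
    [0,0,0],
    [0,0,0],
    [0,0,0]
  ],
  "fingers": [0,0,0,0,0]
}}

```text
time_s: 11.3
position: [0.4728, -0.0687, 0.0369]
tool_rot: [3.142, -0.0, -0.001]
ft_force: [-0.3, 0.0, -0.0]
gripper_width: 1.002
finger_force: 0.0
```

Emit:
{"method": "drive_tool", "body": {
  "turn": [
    [0,0,0],
    [0,0,0],
    [0,0,0],
    [0,0,0]
  ],
  "slide": [
    [0,0,-0.4],
    [0,0,-0.8],
    [0,0,-0.8],
    [0,0,-0.6]
  ],
  "fingers": [0,0,0,0]
}}

```text
time_s: 11.8
position: [0.473, -0.0687, 0.1952]
tool_rot: [-3.141, -0.002, -0.001]
ft_force: [-0.3, -0.1, 0.3]
gripper_width: 1.0
finger_force: 0.0
```

Emit:
{"method": "drive_tool", "body": {
  "turn": [
    [0,0,0],
    [0,0,0],
    [0,0,0],
    [0,0,1],
    [0,0,1]
  ],
  "slide": [
    [0.08,0.88,0],
    [0,0.88,0],
    [0,0.88,0],
    [0,0,0],
    [0,0,0]
  ],
  "fingers": [0,0,0,0,0]
}}

```text
time_s: 12.42
position: [0.4769, -0.228, 0.1925]
tool_rot: [-3.141, 0.001, -0.145]
ft_force: [-0.5, -1.3, -0.7]
gripper_width: 1.004
finger_force: 0.0
```

Emit:
{"method": "drive_tool", "body": {
  "turn": [
    [0,0,1],
    [0,0,0.5],
    [0,0,0]
  ],
  "slide": [
    [0,0,0],
    [0,0,0],
    [0,0,0]
  ],
  "fingers": [0,0,0]
}}

```text
time_s: 12.8
position: [0.4773, -0.227, 0.1928]
tool_rot: [-3.142, 0.0, -0.245]
ft_force: [0.3, -0.9, -0.6]
gripper_width: 0.997
finger_force: 0.0
```

Emit:
{"method": "drive_tool", "body": {
  "turn": [
    [0,0,0],
    [0,0,0],
    [0,0,0],
    [0,0,0],
    [0,0,0]
  ],
  "slide": [
    [0,0,0.8],
    [0,0,0.8],
    [0,0,0.7],
    [0,0,0.42],
    [0,0,0]
  ],
  "fingers": [0,0,0,0,0]
}}

```text
time_s: 13.42
position: [0.476, -0.2267, 0.0279]
tool_rot: [3.141, 0.005, -0.245]
ft_force: [-0.1, -0.6, 0.9]
gripper_width: 0.997
finger_force: 0.0
```

Emit:
{"method": "drive_tool", "body": {
  "turn": [
    [0,0,0],
    [0,0,0],
    [0,0,0],
    [0,0,0],
    [0,0,0]
  ],
  "slide": [
    [0,0,0],
    [0,0,0],
    [0,0,0],
    [0,0,0],
    [0,0,0]
  ],
  "fingers": [255,255,255,255,255],
  "force": 60
}}

```text
time_s: 14.05
position: [0.4787, -0.2273, 0.0314]
tool_rot: [3.142, -0.003, -0.245]
ft_force: [0.1, -0.6, 6.7]
gripper_width: 0.535
finger_force: 62.1
```

Emit:
{"method": "drive_tool", "body": {
  "turn": [
    [0,0,0],
    [0,0,0],
    [0,0,-0.7],
    [0,0,-0.8],
    [0,0,-0.8]
  ],
  "slide": [
    [0,0,-0.3],
    [0,0,-0.5],
    [0,0,0],
    [0,0,0],
    [0,0,0]
  ],
  "fingers": [255,255,255,255,255]
}}

```text
time_s: 14.68
position: [0.4769, -0.2268, 0.0777]
tool_rot: [-3.141, 0.0, -0.083]
ft_force: [-0.1, -0.2, -2.0]
gripper_width: 0.53
finger_force: 61.5
```

Emit:
{"method": "drive_tool", "body": {
  "turn": [
    [0,0,-0.8],
    [0,0,-0.8],
    [0,0,-0.8],
    [0,0,0]
  ],
  "slide": [
    [0,0,0],
    [0,0,0],
    [0,0,0],
    [0,0,0]
  ],
  "fingers": [255,255,255,255]
}}

```text
time_s: 15.18
position: [0.4769, -0.2269, 0.0776]
tool_rot: [-3.141, 0.001, 0.082]
ft_force: [-0.3, -0.3, -2.2]
gripper_width: 0.529
finger_force: 61.5
```

Emit:
{"method": "drive_tool", "body": {
  "turn": [
    [0,0,0],
    [0,0,0],
    [0,0,0],
    [0,0,0],
    [0,0,0]
  ],
  "slide": [
    [0.4,-0.33,0],
    [0.7,-0.6,0],
    [0.7,-0.6,0],
    [0.7,-0.6,0],
    [0.37,-0.28,0]
  ],
  "fingers": [255,255,255,255,255]
}}

```text
time_s: 15.8
position: [0.6387, -0.0664, 0.0774]
tool_rot: [-3.141, -0.001, 0.084]
ft_force: [0.4, 0.1, -1.7]
gripper_width: 0.535
finger_force: 61.7
```

Emit:
{"method": "drive_tool", "body": {
  "turn": [
    [0,0,0],
    [0,0,0]
  ],
  "slide": [
    [0,0,0],
    [0,0,0]
  ],
  "fingers": [255,255]
}}

```text
time_s: 16.05
position: [0.636, -0.0689, 0.0772]
tool_rot: [-3.141, 0.002, 0.082]
ft_force: [-0.6, -0.9, -1.7]
gripper_width: 0.529
finger_force: 61.7
```

Run:
```python
from h import *
a=manip.snapshot("top");b=manip.snapshot("side")
cv2.imwrite("pics/c3.png",np.hstack([cv2.resize(a[140:290,250:410],None,fx=2.3,fy=2.3),cv2.resize(b[170:320,220:390],None,fx=2.3,fy=2.3)])[:,:,::-1])
print(manip.observe()["position"])
```

```text
[ 0.63602168 -0.06949474  0.07759069]
```

View pics/c3.png

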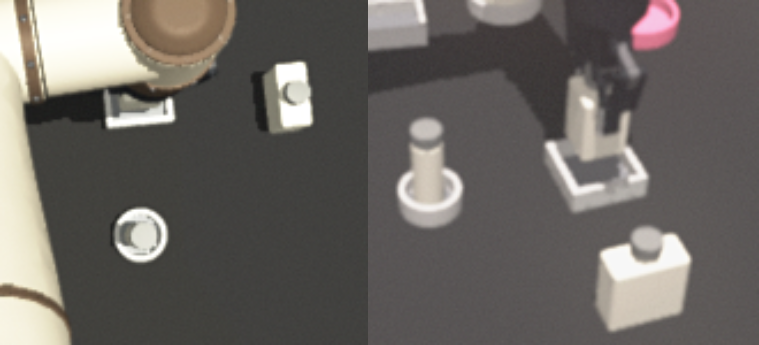

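The tube stands in its ring (430,190 in the crop). The square bottle is over the square insert and aligned. Lowering it.

Emit:
{"method": "drive_tool", "body": {
  "turn": [
    [0,0,0],
    [0,0,0],
    [0,0,0],
    [0,0,0]
  ],
  "slide": [
    [0,0,0.35],
    [0,0,0.25],
    [0,0,0.09],
    [0,0,0]
  ],
  "fingers": [255,255,255,255]
}}

```text
time_s: 16.65
position: [0.636, -0.0694, 0.0376]
tool_rot: [3.141, 0.002, 0.083]
ft_force: [-4.6, -0.1, 4.9]
gripper_width: 0.527
finger_force: 62.6
```

Emit:
{"method": "drive_tool", "body": {
  "turn": [
    [0,0,0],
    [0,0,0],
    [0,0,0],
    [0,0,0],
    [0,0,0]
  ],
  "slide": [
    [0,0,0],
    [0,0,0],
    [0,0,0],
    [0,0,0],
    [0,0,0]
  ],
  "fingers": [0,0,0,0,0]
}}

```text
time_s: 17.27
position: [0.6371, -0.0687, 0.0362]
tool_rot: [3.142, 0.0, 0.083]
ft_force: [-0.2, -0.5, -0.5]
gripper_width: 0.999
finger_force: 0.0
```

Emit:
{"method": "drive_tool", "body": {
  "turn": [
    [0,0,0],
    [0,0,0],
    [0,0,0],
    [0,0,0]
  ],
  "slide": [
    [0,0,-0.4],
    [0,0,-0.8],
    [0,0,-0.8],
    [0,0,-0.6]
  ],
  "fingers": [0,0,0,0]
}}

```text
time_s: 17.77
position: [0.6375, -0.0687, 0.1949]
tool_rot: [3.141, -0.003, 0.083]
ft_force: [0.5, 0.0, -0.3]
gripper_width: 0.999
finger_force: 0.0
```

Emit:
{"method": "drive_tool", "body": {
  "turn": [
    [0,0,0],
    [0,0,0],
    [0,0,0],
    [0,0,0],
    [0,0,0]
  ],
  "slide": [
    [-0.13,0.9,0],
    [-0.15,0.97,0],
    [-0.15,0.9,0],
    [0,0,0],
    [0,0,0]
  ],
  "fingers": [0,0,0,0,0]
}}

```text
time_s: 18.4
position: [0.6249, -0.2363, 0.192]
tool_rot: [-3.141, 0.0, 0.082]
ft_force: [-0.3, 0.7, 0.0]
gripper_width: 1.001
finger_force: 0.0
```

Emit:
{"method": "drive_tool", "body": {
  "turn": [
    [0,0,0],
    [0,0,0],
    [0,0,0],
    [0,0,0],
    [0,0,0]
  ],
  "slide": [
    [0,0,0.8],
    [0,0,0.8],
    [0,0,0.7],
    [0,0,0.42],
    [0,0,0]
  ],
  "fingers": [0,0,0,0,0]
}}

```text
time_s: 19.02
position: [0.6239, -0.2345, 0.0269]
tool_rot: [-3.14, 0.005, 0.085]
ft_force: [1.1, 0.0, -0.2]
gripper_width: 1.001
finger_force: 0.0
```

Emit:
{"method": "drive_tool", "body": {
  "turn": [
    [0,0,0],
    [0,0,0],
    [0,0,0],
    [0,0,0],
    [0,0,0]
  ],
  "slide": [
    [0,0,0],
    [0,0,0],
    [0,0,0],
    [0,0,0],
    [0,0,0]
  ],
  "fingers": [255,255,255,255,255]
}}

```text
time_s: 19.65
position: [0.626, -0.2366, 0.0308]
tool_rot: [3.141, -0.002, 0.083]
ft_force: [-1.0, -0.2, 6.5]
gripper_width: 0.39
finger_force: 60.5
```

Emit:
{"method": "drive_tool", "body": {
  "turn": [
    [0,0,0],
    [0,0,0]
  ],
  "slide": [
    [0,0,0],
    [0,0,0]
  ],
  "fingers": [255,255]
}}

```text
time_s: 19.9
position: [0.626, -0.2367, 0.0308]
tool_rot: [3.141, -0.002, 0.083]
ft_force: [0.4, 1.0, 5.9]
gripper_width: 0.387
finger_force: 60.5
```

Emit:
{"method": "drive_tool", "body": {
  "turn": [
    [0,0,0],
    [0,0,0.5],
    [0,0,0.6],
    [0,0,0.6],
    [0,0,0.54]
  ],
  "slide": [
    [0,0,-0.3],
    [0,0,-0.6],
    [0,0,-0.7],
    [0,0,-0.7],
    [0,0,-0.5]
  ],
  "fingers": [255,255,255,255,255]
}}

```text
time_s: 20.52
position: [0.6251, -0.2366, 0.1999]
tool_rot: [3.141, -0.002, -0.075]
ft_force: [-0.4, 0.3, -1.6]
gripper_width: 0.392
finger_force: 59.7
```

Emit:
{"method": "drive_tool", "body": {
  "turn": [
    [0,0,0],
    [0,0,0],
    [0,0,0],
    [0,0,0],
    [0,0,0]
  ],
  "slide": [
    [0,0,0],
    [-0.14,-0.32,0],
    [-0.31,-0.75,0],
    [-0.31,-0.75,0],
    [-0.31,-0.75,0]
  ],
  "fingers": [255,255,255,255,255]
}}

```text
time_s: 21.15
position: [0.5701, -0.076, 0.1952]
tool_rot: [3.141, 0.004, -0.073]
ft_force: [0.8, 0.4, -2.1]
gripper_width: 0.387
finger_force: 59.9
```

Emit:
{"method": "drive_tool", "body": {
  "turn": [
    [0,0,0],
    [0,0,0],
    [0,0,0],
    [0,0,0],
    [0,0,0]
  ],
  "slide": [
    [-0.31,-0.75,0],
    [-0.31,-0.75,0],
    [-0.31,-0.75,0],
    [-0.31,-0.75,0],
    [-0.31,-0.75,0]
  ],
  "fingers": [255,255,255,255,255]
}}

```text
time_s: 21.78
position: [0.4937, 0.1545, 0.1956]
tool_rot: [3.14, 0.003, -0.073]
ft_force: [0.7, 0.0, -1.9]
gripper_width: 0.396
finger_force: 59.9
```

Emit:
{"method": "drive_tool", "body": {
  "turn": [
    [0,0,0],
    [0,0,0],
    [0,0,0],
    [0,0,0]
  ],
  "slide": [
    [-0.31,-0.75,0],
    [-0.15,-0.32,0],
    [0,0,0],
    [0,0,0]
  ],
  "fingers": [255,255,255,255]
}}

```text
time_s: 22.28
position: [0.4725, 0.2187, 0.1962]
tool_rot: [3.14, 0.002, -0.073]
ft_force: [0.4, -0.4, -0.9]
gripper_width: 0.395
finger_force: 60.1
```

Emit:
{"method": "drive_tool", "body": {
  "turn": [
    [0,0,0],
    [0,0,0],
    [0,0,0],
    [0,0,0],
    [0,0,0]
  ],
  "slide": [
    [0,0,0.5],
    [0,0,0.7],
    [0,0,0.6],
    [0,0,0.2],
    [0,0,0]
  ],
  "fingers": [255,255,255,255,255]
}}

```text
time_s: 22.9
position: [0.4736, 0.2187, 0.0769]
tool_rot: [3.14, 0.001, -0.074]
ft_force: [0.1, 0.8, -0.4]
gripper_width: 0.392
finger_force: 60.0
```

Run:
```python
from h import *
a=manip.snapshot("top");b=manip.snapshot("side")
cv2.imwrite("pics/c4.png",np.hstack([cv2.resize(a[140:290,170:350],None,fx=2.2,fy=2.2),cv2.resize(b[100:250,190:360],None,fx=2.2,fy=2.2)])[:,:,::-1])
o=manip.observe();print(o["position"],o["tool_rot"])
```

```text
[0.47442468 0.21975836 0.0784252 ] [-3.13995088e+00 -2.11086141e-03 -7.36555590e-02]
```

View pics/c4.png

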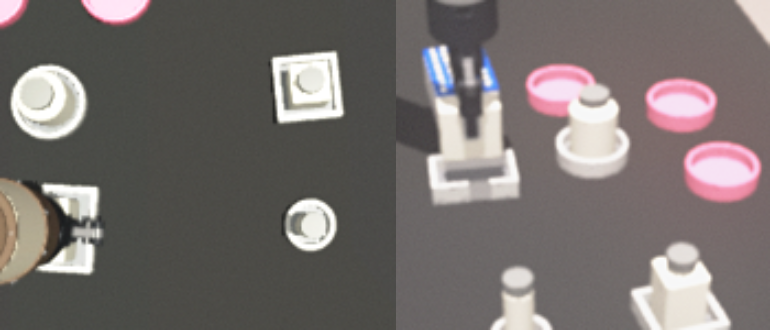

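All three placed containers stand upright in their inserts. The flask is aligned over the oblong insert (475,170 in the crop). Lowering it.

Emit:
{"method": "drive_tool", "body": {
  "turn": [
    [0,0,0],
    [0,0,0],
    [0,0,0],
    [0,0,0]
  ],
  "slide": [
    [0,0,0.35],
    [0,0,0.25],
    [0,0,0.09],
    [0,0,0]
  ],
  "fingers": [255,255,255,255]
}}

```text
time_s: 23.5
position: [0.4737, 0.2196, 0.0367]
tool_rot: [-3.141, -0.001, -0.073]
ft_force: [-1.9, -0.5, 2.9]
gripper_width: 0.389
finger_force: 60.5
```

Emit:
{"method": "drive_tool", "body": {
  "turn": [
    [0,0,0],
    [0,0,0],
    [0,0,0],
    [0,0,0],
    [0,0,0]
  ],
  "slide": [
    [0,0,0],
    [0,0,0],
    [0,0,0],
    [0,0,0],
    [0,0,0]
  ],
  "fingers": [0,0,0,0,0]
}}

```text
time_s: 24.12
position: [0.4734, 0.2193, 0.0357]
tool_rot: [3.142, -0.0, -0.074]
ft_force: [-1.2, 0.4, 0.3]
gripper_width: 0.999
finger_force: 0.0
```

Emit:
{"method": "drive_tool", "body": {
  "turn": [
    [0,0,0],
    [0,0,0],
    [0,0,0],
    [0,0,0],
    [0,0,0]
  ],
  "slide": [
    [0,0,-0.4],
    [0,0,-0.8],
    [0,0,-0.9],
    [0,0,-0.9],
    [0,0,0]
  ],
  "fingers": [0,0,0,0,0]
}}

```text
time_s: 24.75
position: [0.4756, 0.2209, 0.2208]
tool_rot: [-3.134, -0.008, -0.073]
ft_force: [0.1, -0.7, 0.3]
gripper_width: 1.002
finger_force: 0.0
```

Emit:
{"method": "drive_tool", "body": {
  "turn": [
    [0,0,0],
    [0,0,0],
    [0,0,0],
    [0,0,0],
    [0,0,0]
  ],
  "slide": [
    [-0.3,0.8,0],
    [-0.3,0.8,0],
    [-0.3,0.8,0],
    [0,0.8,0],
    [0,0,0]
  ],
  "fingers": [0,0,0,0,0]
}}

```text
time_s: 25.38
position: [0.404, 0.0294, 0.2149]
tool_rot: [3.141, 0.002, -0.078]
ft_force: [0.4, -0.1, 0.0]
gripper_width: 1.004
finger_force: 0.0
```

Run:
```python
from h import *
a=manip.snapshot("top");b=manip.snapshot("side")
cv2.imwrite("pics/c5.png",np.hstack([cv2.resize(a[140:290,90:350],None,fx=1.7,fy=1.7),cv2.resize(b[100:250,190:360],None,fx=1.7,fy=1.7)])[:,:,::-1])
```

```text
(no output)
```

View pics/c5.png

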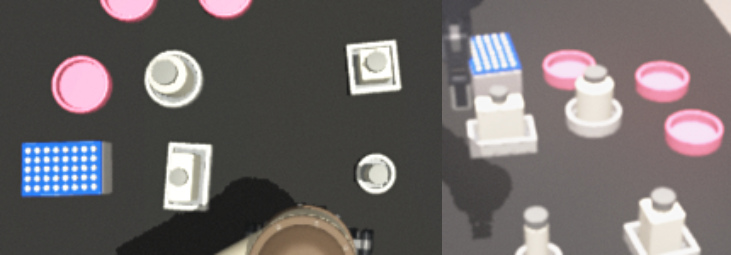

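All four stand upright in their inserts, the tip box has not moved, and the arm is clear. Handing in.

```bash
python3 -c "
from bench import manip
print(manip.sign_off())"
```

```text
the job is handed in; nothing more can be done
None
```

All four containers were standing upright in their matching inserts in the last pictures, the tip box and timer were never touched, and I handed the job in at about 25 s; the hand-in returned no verdict.

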